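# Lower the sample caps into measuring position

## Robot

A 7-joint arm with a two-finger parallel gripper is mounted at the origin on the work surface. World frame = base frame: x ahead of the robot, y to its left, z up, the work surface at z = 0. Lengths are in m, angles in rad, forces in N, time in s.
With the tool pointing down it reaches from about 0.4 to 0.875 m from the base axis. Payload 19.3 kg.
Tool frame: the origin (TCP) lies at the very end of the fingers, on their centre line; the grasp point (between the pads) lies bot.pinch_z behind it (bot.pinch_z is the distance from the TCP to the grasp point, in m); z points along the fingers, y is the line along which they close (so a half turn about z gives the same grasp; the last joint's range is limited). The gripper opens to 85 mm and grips with 20 to 120 N. Pads are 22 mm wide; open, the fingers measure 114 mm over their backs; the gripper's body (76 mm by 85 mm) begins 54 mm behind the grasp point. The pads swing forward as they close: fully open they stand 13 mm farther back than shut.
Start: joints at [1.123, 0.521, -0.036, 1.599, 0.021, 1.021, -0.113], TCP at [0.231, -0.581, 0.231] pointing down, gripper open.
Joint ranges: [-2.91, 2.91], [-0.3, 2.13], [-1.5, 1.42], [0.17, 2.43], [-1.26, 4.41], [0.16, 1.93], [-2.52, 2.52]. Speed limits (rad/s): [1.89, 1.89, 2.39, 2.39, 3.01, 3.01, 3.01].

## Interface

Orientations are given as [roll, pitch, yaw] about the fixed x, y, z axes, in that order (R = Rz(yaw) Ry(pitch) Rx(roll)).
In Python, from workcell import bot, grab_frame, ticket gives the robot as it stands.
- The arm moves only by the tool arm_command, never from a script. Its argument "commands" is a list of rows, each a list of 3 entries, a list of its own where there are three numbers: the shift along the world's x, y, z in mm, then the turn about the world's z in rad, then the gripper command: -1 is fully open, 1 is shut, values between are in proportion. In form: [[[tx, ty, tz], roll, fingers], ...]. A call has 1 to 20 rows; each row shifts and turns the commanded pose from where the row before left it; what a row does not reach is not made up. A row lasts 1/10 s, in which the tool goes at most 50 mm and 8.59 degrees, less where a joint would pass 70% of its speed; a pose out of reach is approached as far as the arm can. A call with a gripper value outside its range is refused whole. The fingers move at their own pace and stop on an object; "newtons" is the grip in N (left out, the last holds). Time passes only in rows, so rows that do not move let the fingers close. It gives the time, the measured TCP pose, the force, the opening and the grip force at its end, in the units of the state.
- bot.observe(): the state, without advancing time (a new reading comes with each control period).
- grab_frame(name): name is "scene" or "top" or "wrist"; returns a dict with "image" (384x512x3 uint8, red, green, blue), "vertical_fov" (degrees; the focal length in pixels is half the picture's height over the tangent of half this angle, whatever the lens; pixels are square), "cx", "cy" (the principal point, pixels), "k1" (the pictures are not rectified: a ray, as slopes to the right and down, at radius r is drawn at 1 + k1 r^2 times it, then the intrinsics apply), "R" (3x3) and "t" (3): a world point X has camera coordinates R X + t. Camera axes: x right, y down, z forward; pixel columns grow to the right and rows downward; lengths in m; the calibration is good to about 2 mm. A picture is of the moment at which its call begins. There is no depth.
- ticket.job_done(): hands the job in; it is judged then, once.
The state is a dict: "clock": time; "qpos": joint angles; "qd": joint speeds; "joint_efforts": joint torques, N m; "position": TCP position; "tool_rot": TCP orientation; "force": force on the tool from outside, world axes, zero at the start; "moment": the same for the moment, N m; "grip_width": finger opening in m; "finger_force": force on a finger pad.
Only numpy, scipy, OpenCV 4.12 (cv2) and the standard library are available. Lean on these libraries where they do the work, as an engineer would, in place of code of your own. Each camera call takes 0.05 s, during which the arm holds its last target. There are 200 camera calls.

## Task

Three black moulded sample caps stand on the raised seats of three grey stands on the inspection bench. Lower them into measuring position by pressing lightly on top of each cap with a fingertip until its seat is home on its stop: first the tall round cap, then the low wide-brimmed one, then the square one. Do not lift or tip a cap, press hard, or disturb the other things on the bench.

Things in the scene. Friction and masses are not known exactly. Their poses are not given: they have to be found in the camera images.
- tall_cap: Black moulded plastic sample cap: tall round cap, diameter 44, height 60, top a flat disc of diameter 40 (mm), about 45 g, solid-topped. Loose: it stands upright on the aluminium seat of its own stand, between four low steel pins (5 mm high, about 1.5 mm play). Origin: centre of its underside, z up.
- tall_seat (a joint): Seat under the tall cap: 0 = raised (start), grows as it goes down, m; 0.012 = home on its stop. It slides straight down against a steady 4 N of friction (no spring), slightly damped, and stays where left. The stop is sprung: pressed on, seat and cap sink up to 6 mm more (not in this value), from 6 N at 2 N per mm, and come back up when let go; then it is solid.
- tall_stand: Stand of the tall cap: fixed grey steel block 84 x 84 x 26 mm, origin at the centre of its underside on the bench, z up. Its seat is an aluminium plate 80 x 80 x 6 mm; the seat top, on which the cap stands, is 54 mm above the bench when raised and 42 mm when home.
- wide_cap: Black moulded plastic sample cap: low wide-brimmed cap, brim diameter 64 and 7 thick, crown diameter 46, height 26, top flat (mm), about 45 g, solid-topped. Loose: it stands upright on the aluminium seat of its own stand, between four low steel pins (5 mm high, about 1.5 mm play). Origin: centre of its underside, z up.
- wide_seat (a joint): Seat under the wide cap: 0 = raised (start), grows as it goes down, m; 0.012 = home on its stop. It slides straight down against a steady 4 N of friction (no spring), slightly damped, and stays where left. The stop is sprung: pressed on, seat and cap sink up to 6 mm more (not in this value), from 6 N at 2 N per mm, and come back up when let go; then it is solid.
- wide_stand: Stand of the wide cap: fixed grey steel block 84 x 84 x 26 mm, origin at the centre of its underside on the bench, z up. Its seat is an aluminium plate 80 x 80 x 6 mm; the seat top, on which the cap stands, is 54 mm above the bench when raised and 42 mm when home.
- square_cap: Black moulded plastic sample cap: square cap, foot 50 x 50 and 8 thick, body 44 x 44, height 38, top flat (mm), about 45 g, solid-topped. Loose: it stands upright on the aluminium seat of its own stand, between four low steel pins (5 mm high, about 1.5 mm play). Origin: centre of its underside, z up.
- square_seat (a joint): Seat under the square cap: 0 = raised (start), grows as it goes down, m; 0.012 = home on its stop. It slides straight down against a steady 4 N of friction (no spring), slightly damped, and stays where left. The stop is sprung: pressed on, seat and cap sink up to 6 mm more (not in this value), from 6 N at 2 N per mm, and come back up when let go; then it is solid.
- square_stand: Stand of the square cap: fixed grey steel block 84 x 84 x 26 mm, origin at the centre of its underside on the bench, z up. Its seat is an aluminium plate 80 x 80 x 6 mm; the seat top, on which the cap stands, is 54 mm above the bench when raised and 42 mm when home.
- mug: White ceramic mug, diameter 76, height 92 mm, handle at its +y side. Loose bystander, to be left alone. Origin: centre of its underside.
- tape: Tan roll of tape lying flat, outer diameter 90, height 24 mm. Loose bystander, to be left alone. Origin: centre of its underside.
- spare_tall: Spare black tall cap (44 x 60 mm high) standing directly on the bench, not on a stand. Loose bystander, to be left alone. Origin: centre of its underside.
- spare_wide: Spare black wide cap (64 x 26 mm high) standing directly on the bench, not on a stand. Loose bystander, to be left alone. Origin: centre of its underside.
- knife: Deburring knife with yellow handle, 160 mm long, lying along its x. Loose bystander, to be left alone.
Not all that is in view belongs to the job. What is shaped like the tall_cap but turquoise is not meant. Leave any white look-alike of the square_cap alone.

How it is judged:
By the outcome, as a careful person would: the job done as asked, in the order asked, and still so for the second after the job is handed in, with the robot touching nothing.
It also fails if it takes over 46 s, if anything falls off the work surface, if the arm or the gripper's body presses on something with over 40 N, if the wrist force passes 120 N, or if a joint passes its speed limit or range.

## Working session

There is one attempt and no reset: what is moved stays moved. The work goes in short steps, Python scripts to look and compute and a tool call to move; the robot and the scene stay as the last step left them, time stands still between calls to the robot, and variables do not carry over. Pictures are saved under pics/ and viewed, at most 10 in all, crops included, and the job is handed in when it is done.

Besides the shell and the picture viewer there is one more tool, called after "Emit:" in YAML: its name, and indented under it one key for each argument. arm_command: Moves the arm, as the interface text tells. Its arguments: {"type":"object","properties":{"commands":{"type":"array"},"newtons":{"type":"number"}},"required":["commands"]}

```bash
mkdir -p pics; ls; cat > h.py <<'E'
import numpy as np, cv2
from workcell import bot, grab_frame, ticket
def save(n,f): cv2.imwrite(f'pics/{n}.png',f['image'][:,:,::-1])
def K(f):
    h=f['image'].shape[0]; fl=h/2/np.tan(np.radians(f['vertical_fov'])/2)
    return fl
def ray(f,u,v):
    fl=K(f); d=np.array([(u-f['cx'])/fl,(v-f['cy'])/fl]); s=d.copy()
    for _ in range(20): s=d/(1+f['k1']*(s@s))
    R=np.array(f['R']);t=np.array(f['t'])
    return -R.T@t, R.T@np.array([s[0],s[1],1.])
def onz(f,u,v,z):
    c,d=ray(f,u,v); return c+d*(z-c[2])/d[2]
def proj(f,X):
    p=np.array(f['R'])@np.array(X)+np.array(f['t']); s=p[:2]/p[2]; s=s*(1+f['k1']*(s@s))
    return s*K(f)+[f['cx'],f['cy']]
E
python3 - <<'E'
from h import *
import pickle
for n in ['scene','top']:
    f=grab_frame(n); save(n,f); pickle.dump(f,open(n+'.pkl','wb')); print(n,f['vertical_fov'],f['k1'],-np.array(f['R']).T@f['t'])
s=bot.observe(); print(s, bot.pinch_z)
E
```

```text
pics
scene 55.4777379030588 -0.10453674048302648 [ 0.96362116 -0.71929362  0.61035029]
top 51.424238550970486 -0.1245115346347893 [0.44146464 0.0429799  1.1362766 ]
{'clock': 0.1, 'qpos': array([ 1.12281686,  0.52194892, -0.03630103,  1.59991421,  0.02121668,
        1.02111083, -0.11279919]), 'qd': array([ 0.00122926, -0.00102564, -0.00188084, -0.00027626, -0.00017251,
       -0.00038142,  0.00105045]), 'joint_efforts': array([ 1.51680229e-03, -9.28488708e+01,  1.98298573e+00, -3.70529258e+01,
        1.80238351e-02,  5.41984686e-03,  9.14681596e-05]), 'position': array([ 0.23038125, -0.5806822 ,  0.23080018]), 'tool_rot': array([-3.14060121e+00,  9.63808541e-05,  3.77754519e-01]), 'force': array([-0.04684069,  0.35476696,  0.49172587]), 'moment': array([ 0.01340526, -0.00699175,  0.0418031 ]), 'finger_force': 0.0, 'grip_width': 0.08549722500975875} 0.0187
```

View pics/scene.png

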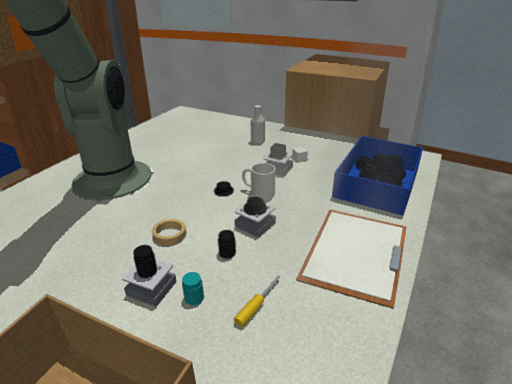

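View pics/top.png

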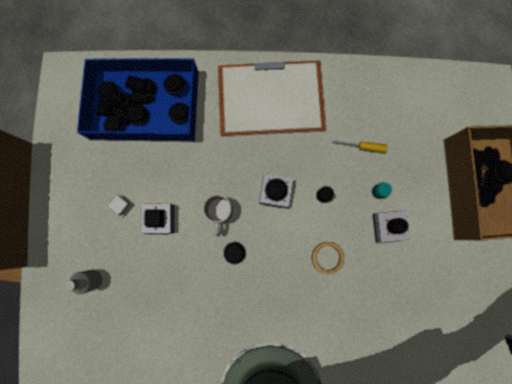

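The scene view shows the tall cap on its stand at about (145,262), the wide one at (255,208) and the square one at (278,153). In the top view they are at (397,226), (277,189) and (154,218). The spare caps stand directly on the bench at top-view (326,194) and (235,253).

```bash
python3 - <<'E'
from h import *
import pickle
from scipy.optimize import least_squares
T=pickle.load(open('top.pkl','rb')); S=pickle.load(open('scene.pkl','rb'))
caps={'tall':((397,226),(145,262),.060,20),'wide':((277,189),(255,208),.026,23),'square':((154,218),(278,153),.038,22)}
for n,(pt,ps,h,r) in caps.items():
    for nm,f,p in(('top',T,pt),('scene',S,ps)):
        g=f['image'].max(2); m=(g<60).astype(np.uint8)
        k,lab,st,ce=cv2.connectedComponentsWithStats(m)
        l=lab[p[1],p[0]]
        print(n,nm,st[l],ce[l], 'mid-height pt',onz(f,*ce[l],.054+h/2)[:2].round(4),'top',onz(f,*ce[l],.054+h)[:2].round(4))
    # plate: bright low-sat box around in the top view
    x,y=pt; g=T['image'][y-24:y+24,x-28:x+28].astype(int)
    # camera-facing: blue-ish tint vs bench
    np.set_printoptions(linewidth=250)
# plate mask: b-r
im=T['image'].astype(int); m=((im[:,:,2]-im[:,:,0]>=0)&(im.max(2)>110)).astype(np.uint8)
k,lab,st,ce=cv2.connectedComponentsWithStats(m)
for i in range(1,k):
    if 100<st[i,4]<2500:
        q=cv2.minAreaRect(np.argwhere(lab==i)[:,::-1].astype(np.float32)); print(st[i],q,onz(T,*q[0],.054)[:2].round(4))
a=[cv2.resize(T['image'][y-32:y+32,x-32:x+32],(260,260),interpolation=cv2.INTER_CUBIC) for (x,y),*_ in caps.values()]
b=[cv2.resize(S['image'][y-32:y+32,x-32:x+32],(260,260),interpolation=cv2.INTER_CUBIC) for _,(x,y),*_ in caps.values()]
cv2.imwrite('pics/crop.png',np.vstack([np.hstack(a),np.hstack(b)])[:,:,::-1])
E
```

```text
tall top [387 218  21  16 267] [396.94382022 225.71910112] mid-height pt [ 0.4778 -0.3227] top [ 0.4768 -0.3123]
tall scene [134 245  23  33 583] [144.6535163  261.37392796] mid-height pt [ 0.4773 -0.3257] top [ 0.505  -0.3481]
wide top [266 179  21  22 376] [276.03457447 189.34574468] mid-height pt [0.5682 0.002 ] top [0.5667 0.0025]
wide scene [244 197  22  18 305] [254.6295082  206.06557377] mid-height pt [ 0.5707 -0.0051] top [ 0.5801 -0.0222]
square top [145 209  21  19 337] [154.62611276 217.9851632 ] mid-height pt [0.4806 0.3266] top [0.4799 0.3215]
square scene [     0      0    512    384 187565] [260.71454696 194.87997761] mid-height pt [0.5632 0.0442] top [0.5773 0.0172]
[127  73  61  60 847] ((157.8751678466797, 102.49553680419922), (59.819000244140625, 59.17655563354492), 2.0454084873199463) [0.8094 0.3432]
```

View pics/crop.png

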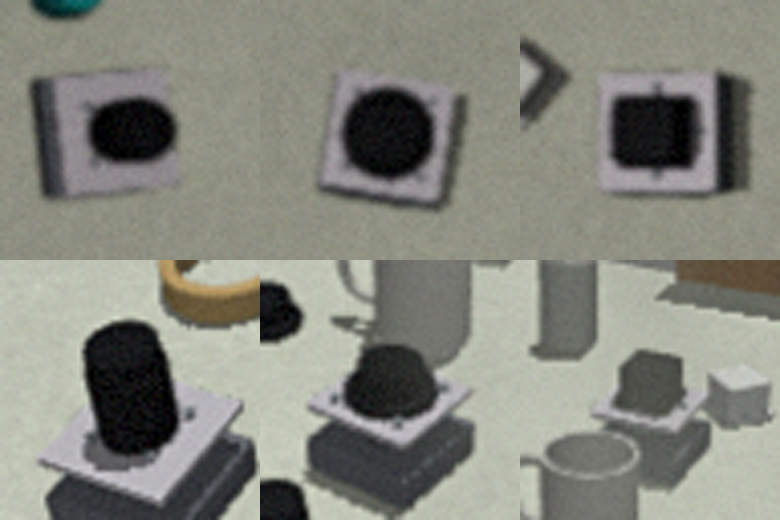

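The crops show the tall and wide caps as round blobs on plates and the square cap on its own plate. Estimated positions are tall (0.478,-0.324), wide (0.568,0.001) and square (0.480,0.326). I'll rise, shut the fingers and go above the tall cap.

Emit:
arm_command:
  commands:
    - [[0, 0, 20], 0, 1]
    - [[0, 0, 20], 0, 1]
    - [[18, 18, 0], 0, 1]
    - [[18, 18, 0], 0, 1]
    - [[18, 18, 0], 0, 1]
    - [[18, 18, 0], 0, 1]
    - [[18, 18, 0], 0, 1]
    - [[18, 18, 0], 0, 1]
    - [[18, 18, 0], 0, 1]
    - [[18, 18, 0], 0, 1]
    - [[18, 18, 0], 0, 1]
    - [[18, 18, 0], 0, 1]
    - [[18, 18, 0], 0, 1]
    - [[18, 18, 0], 0, 1]
    - [[18, 18, 0], 0, 1]
    - [[14, 23, 0], 0, 1]
    - [[0, 0, -30], 0, 1]
    - [[0, 0, -30], 0, 1]
    - [[0, 0, 0], 0, 1]
    - [[0, 0, 0], 0, 1]

```text
clock: 2.1
position: [0.4785, -0.324, 0.2117]
tool_rot: [-3.141, 0.0, 0.378]
force: [0.9, -0.6, 0.6]
grip_width: 0.0001
finger_force: 0.0
```

```bash
cat >look.py <<'E'
from h import *
import sys
n,z,x,y=sys.argv[1],*map(float,sys.argv[2:5])
f=grab_frame('wrist'); s=bot.observe(); print(s['clock'],s['position'],s['tool_rot'],s['force'],s['grip_width'])
print('cap exp px',proj(f,[x,y,z]),'tcp px',proj(f,s['position']))
m=(f['image'].max(2)<50).astype(np.uint8)
k,l,st,ce=cv2.connectedComponentsWithStats(m)
for i in range(1,k):
    if st[i,4]>300: print(st[i],ce[i],onz(f,*ce[i],z)[:2])
save(n,f); import pickle; pickle.dump(f,open(n+'.pkl','wb'))
E
python3 look.py w1 .114 .478 -.324
```

```text
2.15 [ 0.4788582  -0.3242906   0.21244865] [ 3.14094021e+00 -5.38535708e-04  3.77463477e-01] [-0.29639112 -0.27925299  0.65265732] 4.727654790438585e-05
cap exp px [256.41232446 188.3063803 ] tcp px [256.7592181  241.44031332]
[  0   0  44  32 987] [22.2887538  12.16717325] [ 0.54340962 -0.10745695]
[  85    0   66   54 2529] [117.21273231  25.61565836] [ 0.56110476 -0.17616332]
[ 236  155   43   53 1798] [257.23192436 181.68520578] [ 0.48419598 -0.32235036]
[    0   230   512   154 38749] [252.33533769 336.57420837] [ 0.31376403 -0.3841181 ]
```

View pics/w1.png

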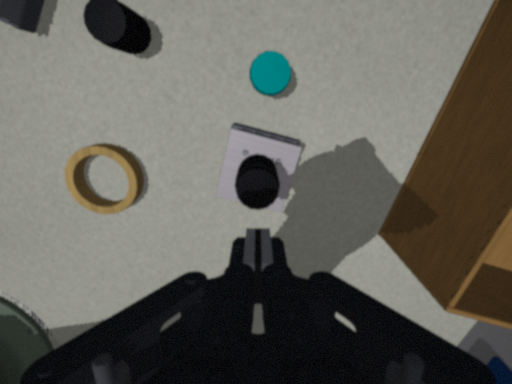

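The wrist view shows the tall cap's top disc at about (257,187), against (256,188) expected, so it is right below the TCP. The turquoise look-alike at (270,73) is clear. I'll descend to just above the cap.

Emit:
arm_command:
  commands:
    - [[0, 0, -20], 0, 1]
    - [[0, 0, -20], 0, 1]
    - [[0, 0, -20], 0, 1]
    - [[0, 0, -20], 0, 1]
    - [[0, 0, -8], 0, 1]
    - [[0, 0, -4], 0, 1]
    - [[0, 0, -2], 0, 1]
    - [[0, 0, 0], 0, 1]
    - [[0, 0, 0], 0, 1]

```text
clock: 3.05
position: [0.4789, -0.3242, 0.1181]
tool_rot: [3.141, -0.001, 0.378]
force: [0.6, -0.1, -0.6]
grip_width: -0.0001
finger_force: 0.0
```

Emit:
arm_command:
  commands:
    - [[0, 0, -1], 0, 1]
    - [[0, 0, -1], 0, 1]
    - [[0, 0, -1], 0, 1]
    - [[0, 0, -1], 0, 1]
    - [[0, 0, -1], 0, 1]
    - [[0, 0, -1], 0, 1]

```text
clock: 3.65
position: [0.4786, -0.324, 0.1113]
tool_rot: [3.141, -0.0, 0.378]
force: [-0.2, 0.5, 3.4]
grip_width: -0.0002
finger_force: 1.6
```

Contact, at about 4 N as expected. I'll continue gently.

Emit:
arm_command:
  commands:
    - [[0, 0, -1], 0, 1]
    - [[0, 0, -1], 0, 1]
    - [[0, 0, -1], 0, 1]
    - [[0, 0, -1], 0, 1]
    - [[0, 0, -1], 0, 1]
    - [[0, 0, -1], 0, 1]
    - [[0, 0, -1], 0, 1]
    - [[0, 0, 0], 0, 1]

```text
clock: 4.45
position: [0.4785, -0.3239, 0.1041]
tool_rot: [-3.141, 0.0, 0.378]
force: [0.2, -0.1, 0.8]
grip_width: 0.0002
finger_force: 0.2
```

Emit:
arm_command:
  commands:
    - [[0, 0, -1], 0, 1]
    - [[0, 0, -1], 0, 1]
    - [[0, 0, -0.5], 0, 1]
    - [[0, 0, 0], 0, 1]
    - [[0, 0, 0], 0, 1]

```text
clock: 4.95
position: [0.4786, -0.324, 0.1019]
tool_rot: [3.142, -0.0, 0.378]
force: [0.2, 1.0, 5.0]
grip_width: -0.0001
finger_force: 2.3
```

Emit:
arm_command:
  commands:
    - [[0, 0, -0.5], 0, 1]
    - [[0, 0, -0.5], 0, 1]
    - [[0, 0, 0], 0, 1]
    - [[0, 0, 0], 0, 1]

```text
clock: 5.35
position: [0.4786, -0.324, 0.1009]
tool_rot: [3.141, -0.0, 0.378]
force: [-1.2, 0.0, 6.9]
grip_width: -0.0001
finger_force: 3.2
```

```bash
python3 -c "
from h import *
for i in range(4):
    grab_frame('wrist'); s=bot.observe(); print(s['position'][2],s['force'][2],s['finger_force'])"
```

```text
0.10093909878176184 6.400649729910046 3.241504803299904
0.10094857042130383 6.475803745093192 3.238806165754795
0.10094734756787091 6.740740554624126 3.2374291867017746
0.10096742685672279 6.787522196216138 3.2368430122733116
```

Emit:
arm_command:
  commands:
    - [[0, 0, -0.5], 0, 1]
    - [[0, 0, -0.3], 0, 1]
    - [[0, 0, 0], 0, 1]
    - [[0, 0, 0], 0, 1]

```text
clock: 5.95
position: [0.4786, -0.324, 0.1002]
tool_rot: [3.141, -0.0, 0.378]
force: [-1.1, -0.3, 8.5]
grip_width: 0.0002
finger_force: 3.9
```

Emit:
arm_command:
  commands:
    - [[0, 0, 1], 0, 1]
    - [[0, 0, 1], 0, 1]
    - [[0, 0, 2], 0, 1]
    - [[0, 0, 5], 0, 1]
    - [[0, 0, 20], 0, 1]
    - [[0, 0, 30], 0, 1]
    - [[0, 0, 30], 0, 1]
    - [[0, 0, 20], 0, 1]
    - [[0, 0, 0], 0, 1]

```text
clock: 6.85
position: [0.4795, -0.3245, 0.2119]
tool_rot: [3.138, -0.003, 0.378]
force: [0.7, -0.3, 0.9]
grip_width: -0.0002
finger_force: 0.0
```

Force rose along the stop's spring to 8.5 N, so the tall seat is home. Now to the wide cap.

Emit:
arm_command:
  commands:
    - [[5.5, 20, 0], 0, 1]
    - [[5.5, 20, 0], 0, 1]
    - [[5.5, 20, 0], 0, 1]
    - [[5.5, 20, 0], 0, 1]
    - [[5.5, 20, 0], 0, 1]
    - [[5.5, 20, 0], 0, 1]
    - [[5.5, 20, 0], 0, 1]
    - [[5.5, 20, 0], 0, 1]
    - [[5.5, 20, 0], 0, 1]
    - [[5.5, 20, 0], 0, 1]
    - [[5.5, 20, 0], 0, 1]
    - [[5.5, 20, 0], 0, 1]
    - [[5.5, 20, 0], 0, 1]
    - [[5.5, 20, 0], 0, 1]
    - [[5.5, 20, 0], 0, 1]
    - [[5.5, 20, 0], 0, 1]
    - [[1.5, 5, 0], 0, 1]
    - [[0, 0, -20], 0, 1]
    - [[0, 0, 0], 0, 1]
    - [[0, 0, 0], 0, 1]

```text
clock: 8.85
position: [0.5676, 0.0005, 0.1888]
tool_rot: [-3.141, 0.001, 0.377]
force: [0.5, -0.3, 0.1]
grip_width: -0.0003
finger_force: 0.0
```

```bash
python3 look.py w2 .07 .568 .001
```

```text
8.9 [5.67989275e-01 4.97607291e-04 1.89318590e-01] [3.14151703e+00 2.37188302e-04 3.77066803e-01] [ 0.41549729 -0.01767125 -0.12081204] -0.00026344632132332014
cap exp px [256.26078353 180.45450393] tcp px [256.22714253 241.07087275]
[  0 107   8  66 397] [  2.64483627 136.60201511] [0.52020763 0.23823491]
[ 228  147   60   58 2701] [257.8485746 176.1281007] [0.57271954 0.00118411]
[ 339  191   53   52 1799] [364.75486381 216.44246804] [ 0.57318028 -0.11759902]
[   21   230   491   154 38808] [272.36667697 336.02739126] [ 0.39136068 -0.08984811]
[ 110  232   47   44 1610] [132.00745342 253.36459627] [0.44152119 0.09577007]
```

View pics/w2.png

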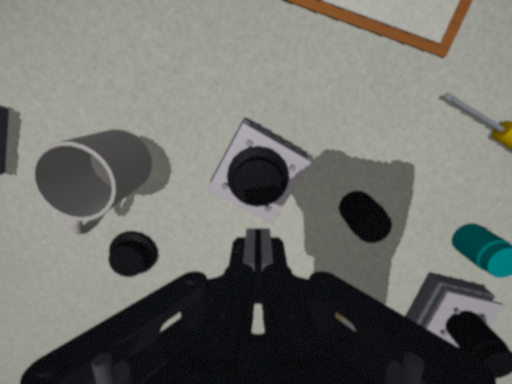

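The wide cap is centred at (258,176), where about (256,177) was expected at brim height, so it is aligned. The mug at (80,175) and the spare caps are clear.

Emit:
arm_command:
  commands:
    - [[0, 0, -20], 0, 1]
    - [[0, 0, -20], 0, 1]
    - [[0, 0, -20], 0, 1]
    - [[0, 0, -20], 0, 1]
    - [[0, 0, -15], 0, 1]
    - [[0, 0, -7], 0, 1]
    - [[0, 0, -2], 0, 1]
    - [[0, 0, 0], 0, 1]
    - [[0, 0, 0], 0, 1]

```text
clock: 9.8
position: [0.5685, 0.001, 0.0858]
tool_rot: [3.141, -0.001, 0.378]
force: [-0.1, -0.9, 0.4]
grip_width: -0.0004
finger_force: 0.0
```

Emit:
arm_command:
  commands:
    - [[0, 0, -1], 0, 1]
    - [[0, 0, -1], 0, 1]
    - [[0, 0, -1], 0, 1]
    - [[0, 0, -1], 0, 1]
    - [[0, 0, -1], 0, 1]
    - [[0, 0, -1], 0, 1]
    - [[0, 0, -1], 0, 1]
    - [[0, 0, -1], 0, 1]

```text
clock: 10.6
position: [0.5681, 0.0011, 0.077]
tool_rot: [3.142, -0.0, 0.378]
force: [-0.7, 0.5, 2.2]
grip_width: 0.0005
finger_force: 1.6
```

Emit:
arm_command:
  commands:
    - [[0, 0, -1], 0, 1]
    - [[0, 0, -1], 0, 1]
    - [[0, 0, -1], 0, 1]
    - [[0, 0, -1], 0, 1]
    - [[0, 0, -1], 0, 1]
    - [[0, 0, -1], 0, 1]
    - [[0, 0, 0], 0, 1]
    - [[0, 0, 0], 0, 1]

```text
clock: 11.4
position: [0.5679, 0.0011, 0.0708]
tool_rot: [-3.141, 0.0, 0.378]
force: [0.5, 0.7, -0.2]
grip_width: -0.0
finger_force: 0.0
```

Emit:
arm_command:
  commands:
    - [[0, 0, -1], 0, 1]
    - [[0, 0, -1], 0, 1]
    - [[0, 0, -1], 0, 1]
    - [[0, 0, -0.5], 0, 1]
    - [[0, 0, 0], 0, 1]
    - [[0, 0, 0], 0, 1]

```text
clock: 12.0
position: [0.568, 0.0011, 0.0676]
tool_rot: [3.142, -0.0, 0.378]
force: [-1.9, -0.1, 5.2]
grip_width: -0.0003
finger_force: 2.7
```

Emit:
arm_command:
  commands:
    - [[0, 0, -0.5], 0, 1]
    - [[0, 0, 0], 0, 1]
    - [[0, 0, 0], 0, 1]

```text
clock: 12.3
position: [0.568, 0.0011, 0.0671]
tool_rot: [3.142, -0.0, 0.378]
force: [-1.7, 0.8, 6.6]
grip_width: 0.0001
finger_force: 3.1
```

Emit:
arm_command:
  commands:
    - [[0, 0, -0.5], 0, 1]
    - [[0, 0, -0.5], 0, 1]
    - [[0, 0, 0], 0, 1]
    - [[0, 0, 0], 0, 1]

```text
clock: 12.7
position: [0.5681, 0.0011, 0.0662]
tool_rot: [3.142, -0.0, 0.378]
force: [-2.7, -0.2, 8.6]
grip_width: -0.0004
finger_force: 4.0
```

Emit:
arm_command:
  commands:
    - [[0, 0, 1], 0, 1]
    - [[0, 0, 1], 0, 1]
    - [[0, 0, 2], 0, 1]
    - [[0, 0, 5], 0, 1]
    - [[0, 0, 20], 0, 1]
    - [[0, 0, 30], 0, 1]
    - [[0, 0, 30], 0, 1]
    - [[0, 0, 30], 0, 1]
    - [[0, 0, 15], 0, 1]
    - [[0, 0, 0], 0, 1]

```text
clock: 13.7
position: [0.569, 0.0011, 0.2024]
tool_rot: [3.14, -0.003, 0.378]
force: [-0.8, 0.4, -0.6]
grip_width: 0.0004
finger_force: 0.0
```

Wide seat home (8.6 N). Now the square cap.

Emit:
arm_command:
  commands:
    - [[-5.5, 20, 0], 0, 1]
    - [[-5.5, 20, 0], 0, 1]
    - [[-5.5, 20, 0], 0, 1]
    - [[-5.5, 20, 0], 0, 1]
    - [[-5.5, 20, 0], 0, 1]
    - [[-5.5, 20, 0], 0, 1]
    - [[-5.5, 20, 0], 0, 1]
    - [[-5.5, 20, 0], 0, 1]
    - [[-5.5, 20, 0], 0, 1]
    - [[-5.5, 20, 0], 0, 1]
    - [[-5.5, 20, 0], 0, 1]
    - [[-5.5, 20, 0], 0, 1]
    - [[-5.5, 20, 0], 0, 1]
    - [[-5.5, 20, 0], 0, 1]
    - [[-5.5, 20, 0], 0, 1]
    - [[-5.5, 20, 0], 0, 1]
    - [[0, 5, 0], 0, 1]
    - [[0, 0, 0], 0, 1]
    - [[0, 0, 0], 0, 1]

```text
clock: 15.6
position: [0.4803, 0.325, 0.1996]
tool_rot: [3.141, 0.001, 0.377]
force: [0.6, 0.0, 0.0]
grip_width: -0.0002
finger_force: 0.0
```

```bash
python3 look.py w3 .077 .480 .326
```

```text
15.65 [0.4803958  0.32494292 0.19972803] [3.14100874e+00 3.82230190e-04 3.76606921e-01] [ 0.10785369 -0.15783262  0.31798733] 8.042898153408014e-05
cap exp px [255.5356797  179.84946721] tcp px [256.27769154 241.20170746]
[ 227  146   56   60 2314] [254.07951599 175.66637857] [0.48352302 0.32895013]
[472 156  40  52 438] [493.38584475 182.02968037] [0.56602102 0.10267134]
[   21   230   474   154 36584] [259.17335447 335.62899082] [0.29522182 0.24838075]
[ 352  252   44   43 1409] [373.89567069 273.96380412] [0.42588101 0.16091498]
```

View pics/w3.png

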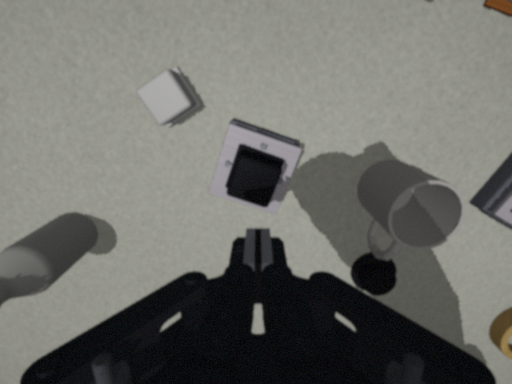

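The square cap is at (254,176), within about 3 mm of expected. The white look-alike at (165,97) is clear. I'll shift slightly and descend.

Emit:
arm_command:
  commands:
    - [[1, 2, -20], 0, 1]
    - [[0, 0, -20], 0, 1]
    - [[0, 0, -20], 0, 1]
    - [[0, 0, -20], 0, 1]
    - [[0, 0, -14], 0, 1]
    - [[0, 0, -6], 0, 1]
    - [[0, 0, -2], 0, 1]
    - [[0, 0, 0], 0, 1]
    - [[0, 0, 0], 0, 1]

```text
clock: 16.55
position: [0.4814, 0.3283, 0.0987]
tool_rot: [-3.141, -0.001, 0.378]
force: [0.0, -0.3, 0.4]
grip_width: 0.0
finger_force: 0.0
```

Emit:
arm_command:
  commands:
    - [[0, 0, -1], 0, 1]
    - [[0, 0, -1], 0, 1]
    - [[0, 0, -1], 0, 1]
    - [[0, 0, -1], 0, 1]
    - [[0, 0, -1], 0, 1]
    - [[0, 0, -1], 0, 1]
    - [[0, 0, -1], 0, 1]
    - [[0, 0, -1], 0, 1]

```text
clock: 17.35
position: [0.481, 0.3281, 0.09]
tool_rot: [-3.142, -0.0, 0.378]
force: [-0.9, -1.1, 3.2]
grip_width: 0.0001
finger_force: 1.5
```

Emit:
arm_command:
  commands:
    - [[0, 0, -1], 0, 1]
    - [[0, 0, -1], 0, 1]
    - [[0, 0, -1], 0, 1]
    - [[0, 0, -1], 0, 1]
    - [[0, 0, -1], 0, 1]
    - [[0, 0, -1], 0, 1]
    - [[0, 0, 0], 0, 1]
    - [[0, 0, 0], 0, 1]

```text
clock: 18.15
position: [0.4809, 0.328, 0.0838]
tool_rot: [3.142, 0.0, 0.378]
force: [-0.2, 0.2, -0.4]
grip_width: 0.0001
finger_force: 0.0
```

Home height is 0.080.

Emit:
arm_command:
  commands:
    - [[0, 0, -1], 0, 1]
    - [[0, 0, -1], 0, 1]
    - [[0, 0, -1], 0, 1]
    - [[0, 0, -1], 0, 1]
    - [[0, 0, -0.5], 0, 1]
    - [[0, 0, 0], 0, 1]
    - [[0, 0, 0], 0, 1]

```text
clock: 18.85
position: [0.481, 0.3281, 0.0796]
tool_rot: [-3.142, -0.0, 0.378]
force: [-0.3, 0.1, 4.9]
grip_width: -0.0001
finger_force: 2.6
```

Emit:
arm_command:
  commands:
    - [[0, 0, -0.5], 0, 1]
    - [[0, 0, 0], 0, 1]
    - [[0, 0, 0], 0, 1]

```text
clock: 19.15
position: [0.481, 0.3281, 0.0791]
tool_rot: [-3.142, -0.0, 0.378]
force: [-0.8, -1.4, 5.9]
grip_width: 0.0002
finger_force: 3.0
```

Emit:
arm_command:
  commands:
    - [[0, 0, -0.5], 0, 1]
    - [[0, 0, -0.5], 0, 1]
    - [[0, 0, 0], 0, 1]
    - [[0, 0, 0], 0, 1]

```text
clock: 19.55
position: [0.4811, 0.3281, 0.0782]
tool_rot: [-3.142, -0.0, 0.378]
force: [-2.9, -1.3, 8.1]
grip_width: 0.0003
finger_force: 3.9
```

Emit:
arm_command:
  commands:
    - [[0, 0, 1], 0, 1]
    - [[0, 0, 1], 0, 1]
    - [[0, 0, 2], 0, 1]
    - [[0, 0, 5], 0, 1]
    - [[0, 0, 20], 0, 1]
    - [[0, 0, 30], 0, 1]
    - [[0, 0, 30], 0, 1]
    - [[0, 0, 30], 0, 1]
    - [[0, 0, 15], 0, 1]
    - [[0, 0, 0], 0, 1]

```text
clock: 20.55
position: [0.4818, 0.3286, 0.2144]
tool_rot: [-3.141, -0.004, 0.378]
force: [-0.0, 0.6, 0.2]
grip_width: 0.0002
finger_force: 0.0
```

```bash
python3 - <<'E'
from h import *
f=grab_frame('scene'); save('scene2',f)
E
```

```text
(no output)
```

View pics/scene2.png

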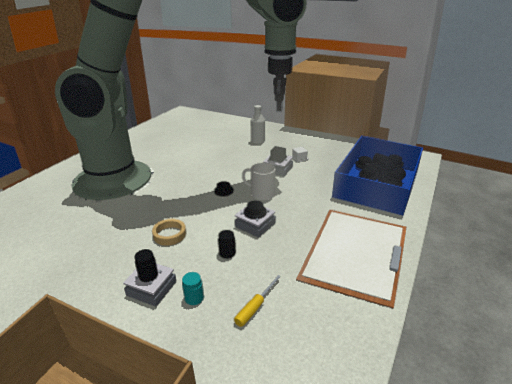

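The scene view shows all three caps upright on lowered seats, at (147,266), (255,212) and (278,157). The bystanders have not moved and the arm is clear.

```bash
python3 -c "
from workcell import ticket
print(ticket.job_done())"
```

```text
the job is handed in; nothing more can be done
None
```

I pressed the tall, wide and square caps down onto their stops in that order, each with no more than about 8.6 N measured, and handed the job in at about 21 s. In the last picture all three caps stood upright, the other things looked undisturbed and the arm was clear.

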